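Wedge two slats tight in the gluing board

TASK

Dry-clamp the two book-stand slats in the wedge board: stand the loose wedge in the tapering gap between the near slat and the sloping cleat, thin end first, and let go of it while it is still loose. Then take the mallet and tap the wedge's thick end, firmly but without bruising the wood, until the slats are closed up against each other and the fence and the wedge stays locked tight by itself. Lay the mallet back down on its side on the table and leave the other things where they are.

Things in the scene. Friction and masses are not known exactly. Their poses are not given: they have to be found in the camera images.
- jig: Wedge clamping board fixed to the table: plywood base 300 x 230 x 18 mm (x, y, z), origin at the centre of its underside; parts rest on it at z = 18. +x is the driving direction of the wedge (roughly world +y). A fence 32 mm wide, top at z = 40, runs along its -y side. At the +x end a stop (x = 126 to 150, y = -76 to -5, top z = 40) keeps the slats from sliding on.
- fence_face (a point): Middle of the fence's inner face: jig x = 0, y = -76, z = 29 mm; the fence is on the side away from the robot.
- cleat: Wooden cleat fixed on the board near the robot, 160 x 45 x 22 mm, top at z = 40; screwed down up to 2.5 mm differently across each time. Origin at the foot of its sloping face, on the board's surface. The face runs along its own x from -82 to +78 mm at y = 0 and looks to -y. Its x is turned 8.13 deg (1 in 7) clockwise from the jig's x: the gap to the slats narrows towards jig +x.
- slat_far: Loose hardwood slat 170 x 48 x 20 mm (x, y, z), 115 g, lying on the board beside the fence, x along the jig's x, at first about 0.5 to 1 mm off the fence. Origin at the centre of its underside.
- slat_near: Loose slat of the same size beside the first, on the cleat's side, the joint between them open by about 1 to 2 mm. Origin at the centre of its underside; the wedge presses its +y face, 24 mm from the origin. Closed up, its origin is at jig y = -4 mm. Both slats start 1 to 6 mm short of the end stop and slide easily.
- wedge: Loose dark hardwood wedge 168 x 50 mm high, 140 g, standing on its narrow edge. Origin at the centre of its underside. Thin end (12 mm) at x = +84, thick end (36 mm) at x = -84. Straight face y = -12, to go against the near slat; sloping face y = 12 - x/7, to go against the cleat. On the board with its x along jig x it stands 28 mm proud of slats and cleat.
- wedge_tip (a point): Foot of the wedge's thin end: wedge x = 84, y = -6, z = 0 mm. To stand loose in the gap it goes in past the slats' ends (jig x about -45) by 15 mm or more.
- wedge_head (a point): Centre of the thick end face, to be tapped: wedge x = -84, y = 6, z = 25 mm. Locked, it is near jig x = -118, 18 mm either way, past the cleat's end. Wood friction about 0.6: the wedge holds by itself once driven with 12 to 20 N along jig x; over about 45 N is too hard. Loose, it slides at 1 to 5 N.
- mallet: Wooden mallet, 340 g give or take a quarter, lying on its side. Head 70 x 110 x 50 mm (x, y, z), flat striking faces at y = +55 and -55; handle towards -x, 26 wide (y), 22 high, from x = -35 to -200, its axis at z = 25. Origin at the centre of the head's underside. It balances about 24 mm from the head's centre, towards the handle.
- mallet_head (a point): Centre of the mallet's head (25 mm above the table as it lies on its side).
- mallet_grip (a point): A point on the axis of the mallet's handle close behind the head (mallet x = -52, z = 25 mm), good to grip across the handle.
- varnish_tin: Bystander: varnish tin, 100 mm across, 120 mm high.
- tin_lid: Bystander: loose tin lid, 100 mm across, 8 mm high.
- paintbrush: Bystander: paintbrush 200 mm long.
- sanding_block: Bystander: cork sanding block 100 x 60 x 26 mm.
- offcut: Bystander: straight batten offcut 150 x 34 x 28 mm, not tapered.
- glue_bottle: Bystander: glue bottle, 58 mm across, 170 mm high.
- screw_jar: Bystander: screw jar, 68 mm across, 85 mm high.

How it is judged:
On the way, in this order (a step that is already met when the one before it is completed fails the run):
1. the wedge stands loose in the gap between the near slat and the cleat, thin end in, released (x of wedge_tip in the frame of jig between -0.035 and 0.065 m and y of wedge_tip in the frame of jig between 0.018 and 0.045 m and z of wedge in the frame of jig between 0.014 and 0.022 m and angle between wedge's own z axis and vertical below 0.1 rad and angle between the x axis of wedge and the x axis of jig, either way round below 0.2 rad and contact force between wedge and slat_near below 2 N and contact force between the fingers and wedge below 0.1 N), for 0.2 s.
2. the mallet, not the fingers, drives the wedge tight (contact force between mallet and wedge above 2 N and contact force between wedge and slat_near above 6 N and contact force between the fingers and wedge below 0.1 N).
At the end, for the whole second after the job is handed in: Wedge upright in the gap, released, at rest, pressing near slat and cleat with over 6 N each; far slat within 1 mm of the fence, joint between the slats within 1 mm of closed, slats square; mallet at rest on its side on the table (head centre below 32 mm); nothing else moved over 40 mm (contact force between wedge and slat_near above 6 N and contact force between wedge and cleat above 6 N and y of slat_far in the frame of jig below -0.051 m and y of slat_near in the frame of slat_far below 0.049 m and angle between the x axis of slat_near and the x axis of jig, either way round below 0.02 rad and angle between wedge's own z axis and vertical below 0.1 rad and z of wedge in the frame of jig below 0.024 m and linear speed of wedge below 0.01 m/s and height (world z) of mallet_head below 0.032 m and linear speed of mallet below 0.02 m/s); the robot touches nothing.
It fails at once if the slats are squeezed hard enough to bruise (over 60 N) (contact force between wedge and slat_near above 60 N).
It fails at once if a bystander is moved more than 40 mm (distance of any of varnish_tin, tin_lid, paintbrush, sanding_block, offcut, glue_bottle, screw_jar from where it was at the start of the episode above 0.04 m).
It also fails if it takes over 64 s, if anything falls off the work surface, if the arm or the gripper's body presses on something with over 40 N, if the wrist force passes 120 N, or if a joint passes its speed limit or range.

ROBOT

A 7-joint arm with a two-finger parallel gripper is mounted at the origin on the work surface. World frame = base frame: x ahead of the robot, y to its left, z up, the work surface at z = 0. Lengths are in m, angles in rad, forces in N, time in s.
With the tool pointing down it reaches from about 0.35 to 0.9 m from the base axis. Payload 8.1 kg.
Tool frame: the origin (TCP) lies between the finger pads; the fingertips stand ahead of it and the grasp point (between the pads) is the TCP (arm.nose_length is the z of the fingertips in the tool frame, in m); z points along the fingers, y is the line along which they close (so a half turn about z gives the same grasp; the last joint's range is limited). The gripper opens to 92 mm and grips with 3 to 60 N. Pads are 19 mm wide; open, the fingers measure 130 mm over their backs; the gripper's body (75 mm by 190 mm) begins 47 mm behind the grasp point.
Start: joints at [-1.415, 0.434, 0.025, 1.573, -0.012, 1.134, -0.075], TCP at [0.16, 0.604, 0.246] pointing down, gripper open.
Joint ranges: [-2.62, 2.62], [-0.44, 2.09], [-1.27, 1.32], [0.08, 2.57], [-1.32, 4.46], [0.12, 2], [-2.74, 2.74]. Speed limits (rad/s): [2.22, 2.22, 3.01, 3.01, 3.14, 3.14, 3.14].

INTERFACE

Orientations are given as a rotation vector (axis times angle).
In Python, from cell import sensors, optics, arm gives the robot as it stands.
- The arm moves only by the tool arm_command, never from a script. Its argument "deltas" is one flat list of numbers, 7 for each row, row after row: the turn, a rotation vector about the world's x, y, z as a fraction of full scale, then the shift along the world's x, y, z as a fraction of full scale, then the finger opening in mm, from 0 to 91.8. In form: [wx, wy, wz, dx, dy, dz, fingers, wx, wy, wz, dx, dy, dz, fingers, ...]. A call has 1 to 20 rows; each row is the pose to reach, as a shift and turn from the pose commanded when the call began; what a row does not reach only later rows make up. Full scale, the value 1, is 1 m for a shift and 90 degrees for a turn. A row lasts 1/10 s, in which the tool goes at most 50 mm and 8.59 degrees, less where a joint would pass 70% of its speed; a pose out of reach is approached as far as the arm can. A call with a number of a shift or a turn outside -1 to 1 is refused whole. A call with a gripper value outside its range is refused whole. The fingers move at their own pace and stop on an object; "force" is the grip in N (left out, the last holds). Time passes only in rows, so rows that repeat a pose let the fingers close. It gives the time, the measured TCP pose, the force, the opening and the grip force at its end, in the units of the state.
- sensors.observe(): the state, without advancing time (a new reading comes with each control period).
- optics.get_image(name): name is "scene" or "top" or "wrist"; returns the picture (420x560x3 uint8, blue, green, red); there is no depth.
- optics.calibration(name): a dict with "camera_matrix" (3x3 intrinsics, pixels), "rvec" (rotation vector, rad) and "tvec" (3), from world to camera coordinates, as OpenCV has them. Camera axes: x right, y down, z forward; pixel columns grow to the right and rows downward; lengths in m; the calibration is good to about 2 mm. A picture is of the moment at which its call begins: read the wrist's pose just before it. calibration takes no time and is no camera call; for the wrist camera it gives the pose at the moment of the call.
- arm.sign_off(): hands the job in; it is judged then, once.
The state is a dict: "clock": time; "joints": joint angles; "dq": joint speeds; "joint_efforts": joint torques, N m; "position": TCP position; "ee_rot": TCP orientation; "force": force on the tool from outside, world axes, zero at the start; "ft_torque": the same for the moment, N m; "width": opening from 0.0 (shut) to 1.0 (fully open); "gripper_force": force on a finger pad.
Only numpy, scipy, OpenCV 4.12 (cv2) and the standard library are available. Lean on these libraries where they do the work, as an engineer would, in place of code of your own. Each camera call takes 0.05 s, during which the arm holds its last target. There are 200 camera calls.

## Working session

There is one attempt and no reset: what is moved stays moved. The work goes in short steps, Python scripts to look and compute and a tool call to move; the robot and the scene stay as the last step left them, time stands still between calls to the robot, and variables do not carry over. Pictures are saved under pics/ and viewed, at most 13 in all, crops included, and the job is handed in when it is done.

Besides the shell and the picture viewer there is one more tool, called after ">>>" as a command line: name --argument value ..., lists and objects as JSON in quotes. arm_command: Moves the arm, as the interface text tells. Its arguments: {"type":"object","properties":{"deltas":{"type":"array","items":{"type":"number"}},"force":{"type":"number"}},"required":["deltas"]}

```bash
ls; mkdir -p pics
python3 - <<'E'
from cell import sensors, optics, arm
import cv2
for n in ("scene","top"):
    cv2.imwrite(f"pics/{n}0.png",optics.get_image(n)); c=optics.calibration(n); print(n,c)
s=sensors.observe(); print(s, arm.nose_length)
E
```

```text
pics
scene {'camera_matrix': array([[390.63400312,   0.        , 278.78003034],
       [  0.        , 390.63400312, 205.0628925 ],
       [  0.        ,   0.        ,   1.        ]]), 'rvec': array([ 2.15407043,  0.53159795, -0.29611541]), 'tvec': array([-0.49428378, -0.11984997,  1.41476706])}
top {'camera_matrix': array([[406.73171197,   0.        , 284.80367628],
       [  0.        , 406.73171197, 203.8212019 ],
       [  0.        ,   0.        ,   1.        ]]), 'rvec': array([ 2.15514338, -2.18015115,  0.11764404]), 'tvec': array([-0.0330722 ,  0.54713801,  1.28722842])}
{'clock': 0.1, 'joints': array([-1.41463212,  0.43512916,  0.02499357,  1.57397273, -0.0115783 ,
        1.13401443, -0.07509734]), 'dq': array([ 0.00040072, -0.001702  ,  0.00047281, -0.00324195,  0.00075972,
        0.00135013, -0.00111953]), 'joint_efforts': array([ 2.60604436e-03, -6.69119167e+01,  9.87868309e-01, -3.15149546e+01,
       -6.04677689e-02,  3.73784651e-02,  8.94040204e-05]), 'position': array([0.15988724, 0.60376948, 0.24505159]), 'ee_rot': array([-4.05446832e-01, -3.11529397e+00,  2.16604819e-03]), 'force': array([-0.38813582, -0.27778888, -0.93016511]), 'ft_torque': array([-0.0119933 , -0.0259587 ,  0.02365773]), 'gripper_force': 0.0, 'width': 1.0026119186709894} 0.019
```

View pics/scene0.png

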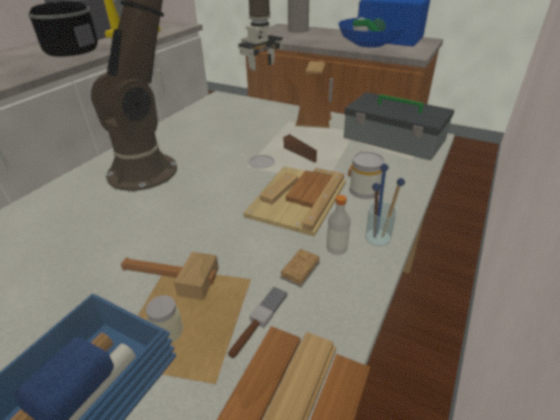

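View pics/top0.png

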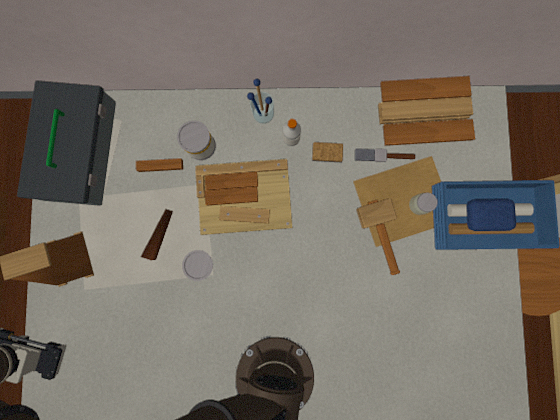

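The top view (up = +x, left = +y) shows the jig around pixel (244,198), with the fence uppermost, two slats at (230,187) and the cleat at (245,214). The dark wedge stands at (157,234), thin end near (166,211). The straight batten at (160,165) is the offcut. The mallet head is at (377,212), handle end at (393,272). Next I'll get rough positions.

```bash
cat > h.py <<'E'
from cell import sensors, optics, arm
import cv2, numpy as np
def cal(n):
    c=optics.calibration(n); R=cv2.Rodrigues(np.array(c["rvec"]))[0]; return c["camera_matrix"],R,np.array(c["tvec"])
def ray(uv,C):
    K,R,t=C; uv=np.atleast_2d(uv).astype(float)
    d=np.c_[uv,np.ones(len(uv))]@np.linalg.inv(K).T@R; return -R.T@t,d
def onplane(uv,z,C):
    o,d=ray(uv,C); return o+d*((z-o[2])/d[:,2])[:,None]
def proj(P,C):
    K,R,t=C; return cv2.projectPoints(np.atleast_2d(P).astype(float),cv2.Rodrigues(R)[0],t,K,None)[0][:,0]
def tri(uv1,C1,uv2,C2):
    out=[]
    for a,b in zip(np.atleast_2d(uv1),np.atleast_2d(uv2)):
        o1,d1=ray(a,C1);o2,d2=ray(b,C2);d1=d1[0];d2=d2[0]
        s=np.linalg.lstsq(np.c_[d1,-d2],o2-o1,rcond=None)[0]
        p,q=o1+s[0]*d1,o2+s[1]*d2; out.append(np.r_[(p+q)/2,np.linalg.norm(p-q)])
    return np.array(out)
def snap(n,f):
    C=cal(n); im=optics.get_image(n); cv2.imwrite(f"pics/{f}.png",im); return im,C
E
python3 - <<'E'
from h import *
np.set_printoptions(precision=4,suppress=True)
C=cal("top"); im=cv2.imread("pics/top0.png"); 
for n,uv,z in (("wedge",(157,234),.05),("thin",(166,211),.05),("thick",(152,258),.05),("jigc",[(196,163),(287,160),(292,230),(201,234)],.018),("mal",[(377,212),(393,272)],.03),):
    print(n,onplane(uv,z,C))
hsv=cv2.cvtColor(im,cv2.COLOR_BGR2HSV)
for p in ((157,234),(230,187),(230,215),(245,214),(275,190),(377,212),(386,245),(160,165)): print(p,hsv[p[1],p[0]])
w=cal("wrist"); print("wristcam",-w[1].T@w[2], w[1][2], w[0])
E
```

```text
wedge [[0.4533 0.3654 0.05  ]]
thin [[0.5259 0.3384 0.05  ]]
thick [[0.3783 0.3795 0.05  ]]
jigc [[ 0.6867  0.2519  0.018 ]
 [ 0.6933 -0.0484  0.018 ]
 [ 0.4623 -0.0617  0.018 ]
 [ 0.4528  0.233   0.018 ]]
mal [[ 0.5167 -0.3367  0.03  ]
 [ 0.3247 -0.3808  0.03  ]]
(157, 234) [ 19 212  54]
(230, 187) [ 12 167 124]
(230, 215) [ 18 124 146]
(245, 214) [ 16 118 143]
(275, 190) [ 20 111 158]
(377, 212) [ 18 129 138]
(386, 245) [ 15 179 120]
(160, 165) [ 14 191 119]
wristcam [0.0871 0.6224 0.3842] [ 0.266  -0.0716 -0.9613] [[363.4606   0.     277.0664]
 [  0.     363.4606 216.9836]
 [  0.       0.       1.    ]]
```

>>> arm_command --deltas '[0,0,0,0.15,-0.12,0.06,91.8,0,0,0,0.29,-0.24,0.06,91.8,0,0,0,0.29,-0.24,0.06,91.8,0,0,0,0.29,-0.24,0.06,91.8,0,0,0,0.29,-0.24,0.06,91.8,0,0,0,0.29,-0.24,0.06,91.8,0,0,0,0.29,-0.24,0.06,91.8,0,0,0,0.29,-0.24,0.06,91.8,0,0,0,0.29,-0.24,0.06,91.8,0,0,0,0.29,-0.24,0.06,91.8,0,0,0,0.29,-0.24,0.06,91.8]'

```text
clock: 1.2
position: [0.4488, 0.3651, 0.3053]
ee_rot: [-0.403, -3.115, 0.0]
force: [-0.7, 0.5, -0.5]
width: 1.004
gripper_force: 0.0
```

Run:
```python
from h import *
im,C=snap("wrist","w1"); np.savez("w1.npz",K=C[0],R=C[1],t=C[2]); print(-C[1].T@C[2]); print(sensors.observe()["position"],sensors.observe()["joints"])
```

```text
[0.37609849 0.38350674 0.44448692]
[0.44863485 0.36534597 0.30533277] [-0.89109311  0.31465284  0.15608622  1.60946875 -0.05198377  1.22223622
  0.58952308]
```

View pics/w1.png

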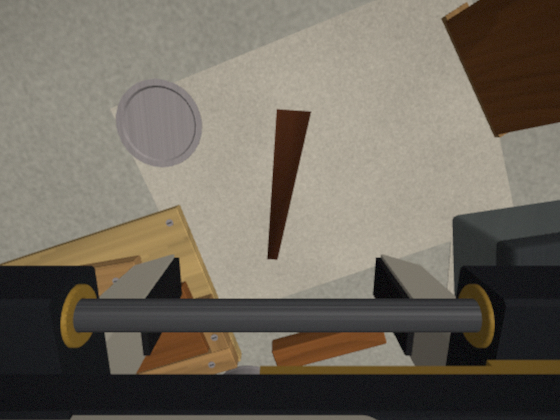

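The wrist view shows the wedge's top face: thick end at (277,110)-(311,112), thin end at (268,258)-(279,258). The straight face is on the left. The jig's corner is at (180,206). Now the second and third viewpoints.

>>> arm_command --deltas '[0,0,0,0.03,-0.2,0.05,91.8,0,0,0,0.03,-0.2,0.05,91.8,0,0,0,0.03,-0.2,0.05,91.8,0,0,0,0.03,-0.2,0.05,91.8,0,0,0,0.03,-0.2,0.05,91.8,0,0,0,0.03,-0.2,0.05,91.8,0,0,0,0.03,-0.2,0.05,91.8]'

```text
clock: 1.95
position: [0.4792, 0.1662, 0.3554]
ee_rot: [-0.401, -3.115, -0.001]
force: [0.0, 0.4, -0.7]
width: 0.997
gripper_force: 0.0
```

Run:
```python
from h import *
im,C=snap("wrist","w2"); np.savez("w2.npz",K=C[0],R=C[1],t=C[2]); print(-C[1].T@C[2]); print(sensors.observe()["position"])
```

```text
[0.40648732 0.18444407 0.49454816]
[0.47915809 0.16653536 0.35514884]
```

>>> arm_command --deltas '[0,0,0,0.02,-0.14,0.0,91.8,0,0,0,0.02,-0.14,0.0,91.8,0,0,0,0.02,-0.14,0.0,91.8,0,0,0,0.02,-0.14,0.0,91.8,0,0,0,0.02,-0.14,0.0,91.8]'

```text
clock: 2.5
position: [0.5, 0.0253, 0.3552]
ee_rot: [-0.405, -3.115, -0.0]
force: [-0.6, 0.5, 0.4]
width: 0.997
gripper_force: 0.0
```

Run:
```python
from h import *
im,C=snap("wrist","w3"); np.savez("w3.npz",K=C[0],R=C[1],t=C[2]); print(-C[1].T@C[2]); print(sensors.observe()["position"])
a=cv2.imread("pics/w2.png")[:300]; b=im[:300]
cv2.imwrite("pics/w23.png",np.vstack([a,b]))
```

```text
[0.42731103 0.04372809 0.49439632]
[0.49993178 0.02637443 0.35519643]
```

View pics/w23.png

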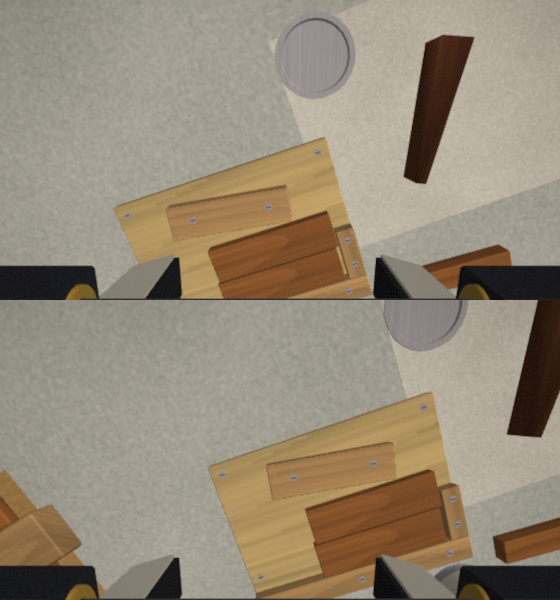

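Upper half (w2): board near edge (114,207)-(325,138), cleat far top edge (174,241)-(291,220), near slat's top edge (209,246)-(328,213). The wedge is clear at (440,110). Lower half (w3): the same edges at (208,167)-(432,93), (274,200)-(396,177) and (306,209)-(432,170), with the end stop at (452,210). Now to fit lines and cast rays.

```bash
cat >> h.py <<'E'
def load(n):
    z=np.load(n+".npz"); return cv2.imread(f"pics/{n}.png"),(z["K"],z["R"],z["t"])
def edge(im,a,b,half=6,n=40):
    """refine rough segment to the strongest edge; returns refined end points"""
    g=cv2.GaussianBlur(cv2.cvtColor(im,cv2.COLOR_BGR2GRAY),(0,0),.8).astype(np.float32)
    a=np.array(a,float);b=np.array(b,float);d=(b-a)/np.linalg.norm(b-a);nn=np.array([-d[1],d[0]])
    s=np.linspace(.08,.92,n);off=np.arange(-half,half+.01,.25)
    P=(a+(b-a)*s[:,None])[:,None]+nn*off[None,:,None]
    v=cv2.remap(g,P[...,0].astype(np.float32),P[...,1].astype(np.float32),cv2.INTER_LINEAR)
    gr=np.abs(np.gradient(v,axis=1)); k=gr.argmax(1); Q=P[np.arange(n),k].astype(np.float32)
    vx,vy,x0,y0=cv2.fitLine(Q,cv2.DIST_HUBER,0,.01,.01).ravel(); D=np.array([vx,vy]);O=np.array([x0,y0])
    res=np.median(np.abs((Q-O)@np.array([-vy,vx])))
    return O+D*((a-O)@D),O+D*((b-O)@D),res
E
python3 - <<'E'
from h import *
np.set_printoptions(precision=4,suppress=True)
w1,C1=load("w1");w2,C2=load("w2");w3,C3=load("w3")
E={"slat":((209,246),(328,213),(306,209),(432,170),.038),"cleatface":((174,241),(291,220),(274,200),(396,177),.040),"cleatnear":((168,208),(287,187),(268,165),(392,142.5),.040),"board":((114,207),(325,138),(208,167),(432,93),.018),"joint":((219,283),(338,247),(315,244),(442,206),.038)}
for n,(a,b,c,d,z) in E.items():
    for im,C,p,q in((w2,C2,a,b),(w3,C3,c,d)):
        r=edge(im,p,q,5); P=onplane(np.array(r[:2]),z,C)[:,:2]; v=P[1]-P[0]
        print(n,np.round(r[0],1),np.round(r[1],1),"res %.2f"%r[2],P.ravel(),"yaw",np.degrees(np.arctan2(v[1],v[0])),"x@y.1",P[0,0]+(0.1-P[0,1])*v[0]/v[1])
# corner heights
def cs(im,p): return cv2.cornerSubPix(cv2.cvtColor(im,cv2.COLOR_BGR2GRAY),np.float32(p).reshape(-1,1,2),(4,4),(-1,-1),(3,30,.01))[:,0]
A=cs(w2,[(114,207),(325,138),(209,246),(328,213),(166,208),(287,186),(174,241)]);B=cs(w3,[(208,167),(432,93),(306,209),(432,170),(267,164),(392,142),(274,200)])
print(np.c_[A,B]); print(tri(A,C2,B,C3))
m=(cv2.cvtColor(w1,cv2.COLOR_BGR2HSV)[...,2]<90).astype(np.uint8); m[262:]=0; m[:,:230]=0;m[:,340:]=0
c=max(cv2.findContours(m,0,1)[0],key=cv2.contourArea); q=cv2.approxPolyN(c,4)[0].astype(float); print("w1 quad",q,onplane(q,.05,C1))
D=cs(w2,[(473,37),(404,178),(426,184)]);F=cs(w1,[(311,112),(268,258),(279,258)]);print(D,F,tri(F,C1,D,C2))
E
```

```text
slat [209.3 246.8] [327.  209.8] res 0.06 [0.5498 0.0535 0.5397 0.2169] yaw 93.52699363587466 x@y.1 0.5469459318654822
slat [305.6 207.8] [431.2 167.5] res 0.19 [0.5507 0.0495 0.5402 0.2144] yaw 93.64344975300692 x@y.1 0.5474837129030915
cleatface [173.9 240.1] [291.5 223.5] res 0.64 [0.5282 0.0116 0.5455 0.1678] yaw 83.70294665515968 x@y.1 0.5379813786612644
cleatface [273.9 199.1] [396.6 180.8] res 0.75 [0.5286 0.0128 0.5453 0.1689] yaw 83.88744930796443 x@y.1 0.5379319620514302
cleatnear [167.4 204.9] [286.4 183.8] res 0.28 [0.4806 0.0194 0.4928 0.1744] yaw 85.50252837787752 x@y.1 0.48697332699591284
cleatnear [267.6 162.5] [391.6 140.3] res 0.15 [0.4814 0.0173 0.4941 0.1715] yaw 85.2828243858623 x@y.1 0.48818785470650966
board [113.6 205.9] [324.2 135.7] res 0.16 [ 0.4672 -0.0594  0.4487  0.2362] yaw 93.57213442466451 x@y.1 0.4572333224967504
board [207.5 165.5] [431.   89.9] res 0.18 [ 0.4676 -0.0611  0.4491  0.2353] yaw 93.56672349329327 x@y.1 0.4575740612882917
joint [219.4 284.2] [338.2 247.7] res 0.22 [0.6058 0.0503 0.5947 0.2201] yaw 93.72247924353393 x@y.1 0.60252927586323
[... 321 characters left out ...]
6.1585 184.7223 393.1846 142.7229]
 [173.3003 241.3921 272.4336 200.6487]]
[[ 0.4705 -0.0637  0.0155  0.    ]
 [ 0.4501  0.2364  0.0171  0.0005]
 [ 0.556   0.0477  0.0175  0.0019]
 [ 0.5428  0.2163  0.037   0.005 ]
 [ 0.4835  0.015   0.0443  0.0033]
 [ 0.4964  0.1739  0.0354  0.0033]
 [ 0.5298  0.0105  0.0407  0.0003]]
w1 quad [[310. 112.]
 [277. 258.]
 [267. 258.]
 [277. 109.]] [[0.3835 0.417  0.05  ]
 [0.533  0.3422 0.05  ]
 [0.53   0.3309 0.05  ]
 [0.3719 0.3845 0.05  ]]
[[473.6431  36.646 ]
 [403.2175 176.2442]
 [425.4274 183.3807]] [[310.3867 111.3657]
 [266.9232 258.4617]
 [276.5466 259.0761]] [[0.3828 0.4175 0.0499 0.0003]
 [0.5313 0.3257 0.0279 0.0153]
 [0.534  0.3413 0.0503 0.    ]]
```

Heights check out (wedge top 0.050, cleat 0.040). Jig origin is about (0.5745, 0.0936) with yaw 93.6°. The wedge is at (0.455, 0.369) with yaw -18.7°. Moving to the wedge.

>>> arm_command --deltas '[0,0,-0.0433,-0.008,0.05,-0.02,60,0,0,-0.0433,-0.058,0.3485,-0.235,60,0,0,-0.0433,-0.058,0.3485,-0.235,60,0,0,-0.0433,-0.058,0.3485,-0.235,60,0,0,-0.0433,-0.058,0.3485,-0.235,60,0,0,-0.0433,-0.058,0.3485,-0.235,60,0,0,-0.0433,-0.058,0.3485,-0.235,60,0,0,-0.0433,-0.058,0.3485,-0.235,60,0,0,-0.0433,-0.058,0.3485,-0.235,60,0,0,-0.0433,-0.058,0.3485,-0.235,60,0,0,-0.0433,-0.058,0.3485,-0.235,60,0,0,-0.0433,-0.058,0.3485,-0.235,60,0,0,-0.0433,-0.058,0.3485,-0.235,60]'

```text
clock: 3.85
position: [0.4425, 0.3722, 0.1216]
ee_rot: [0.513, 3.099, 0.001]
force: [-0.9, 0.1, -0.5]
width: 0.653
gripper_force: 0.0
```

>>> arm_command --deltas '[0,0,0,0,0.002,-0.04,60,0,0,0,0,0.002,-0.075,60,0,0,0,0,0.002,-0.088,60,0,0,0,0,0.002,-0.088,60,0,0,0,0,0.002,-0.088,15,0,0,0,0,0.002,-0.088,15,0,0,0,0,0.002,-0.088,15,0,0,0,0,0.002,-0.088,15,0,0,0,0,0.002,-0.088,15,0,0,0,0,0.002,-0.088,15]' --force 25

```text
clock: 4.85
position: [0.4422, 0.375, 0.0334]
ee_rot: [0.511, 3.099, 0.001]
force: [-0.9, 0.3, 6.8]
width: 0.297
gripper_force: 24.8
```

>>> arm_command --deltas '[0,0,0,0,0,0.03,15,0,0,0,0,0,0.08,15,0,0,0.667,0.01,-0.02,0.13,15,0,0,0.667,0.02,-0.08,0.13,15,0,0,0.667,0.03,-0.12,0.13,15,0,0,0.667,0.04,-0.16,0.13,15,0,0,0.667,0.05,-0.2,0.13,15,0,0,0.667,0.06,-0.24,0.13,15,0,0,0.667,0.08,-0.28,0.13,15,0,0,0.667,0.1,-0.3,0.13,15,0,0,0.667,0.1,-0.3,0.13,15,0,0,0.667,0.1,-0.3,0.13,15]'

```text
clock: 6.05
position: [0.5418, 0.0743, 0.1624]
ee_rot: [1.105, -2.94, -0.001]
force: [-0.3, 0.8, -1.4]
width: 0.299
gripper_force: 24.6
```

Run:
```python
from h import *
s=sensors.observe(); print(s["joints"],s["width"],s["position"])
```

```text
[-0.2246528   0.39637222 -0.01209282  1.86538061  0.00567816  0.88059091
  2.05027231] 0.2990312739668104 [0.54182778 0.07426732 0.1624407 ]
```

Joint 7 would run out of range, so I'll set the wedge down on clear table, regrasp it a half turn round, and carry on.

>>> arm_command --deltas '[0,0,-0.222,-0.018,-0.045,0,15,0,0,-0.222,-0.036,-0.09,0,15,0,0,-0.222,-0.054,-0.135,0,15,0,0,-0.222,-0.072,-0.18,0,15,0,0,-0.222,-0.092,-0.22,0,15,0,0,-0.222,-0.092,-0.244,0,15,0,0,-0.222,-0.092,-0.244,-0.04,15,0,0,-0.222,-0.092,-0.244,-0.08,15,0,0,-0.222,-0.092,-0.244,-0.11,15,0,0,-0.222,-0.092,-0.244,-0.12,15,0,0,-0.222,-0.092,-0.244,-0.125,15,0,0,-0.222,-0.092,-0.244,-0.127,15,0,0,-0.222,-0.092,-0.244,-0.128,15,0,0,-0.222,-0.092,-0.244,-0.128,15]'

```text
clock: 7.45
position: [0.4507, -0.1694, 0.0357]
ee_rot: [-0.581, 3.086, -0.001]
force: [1.0, -0.1, -2.0]
width: 0.294
gripper_force: 24.6
```

Run:
```python
from h import *
s=sensors.observe(); print(s["joints"],s["width"],s["position"],s["force"])
```

```text
[ 0.16914881  0.50464822  0.10473979  2.13465849 -0.10496262  0.50507486
  2.29585794] 0.29400791968741075 [ 0.45074258 -0.16935021  0.03572429] [ 1.04291715 -0.13197792 -1.98251214]
```

>>> arm_command --deltas '[0,0,0,0,0,-0.002,15,0,0,0,0,0,-0.002,15,0,0,0,0,0,-0.002,60,0,0,0,0,0,-0.002,60,0,0,0,0,0,-0.002,60,0,0,0,0,0,0.04,60,0,0,0,0,0,0.08,60,0,0,-1,0,0,0.1,60,0,0,-1,0,0,0.1,60,0,0,-1,0,0,0.1,60,0,0,-1,0,0,0.1,60,0,0,-1,0,0,0.1,60,0,0,-1,0,0,0.1,60,0,0,-1,0,0,0.1,60,0,0,-1,0,0,0.1,60,0,0,-1,0,0,0.1,60,0,0,-1,0,0,0.1,60,0,0,-1,0,0,0.1,60,0,0,-1,0,0,0.1,60]'

```text
clock: 9.35
position: [0.4499, -0.1691, 0.1346]
ee_rot: [-1.773, -2.593, 0.0]
force: [-0.5, -0.6, -0.5]
width: 0.656
gripper_force: 0.0
```

>>> arm_command --deltas '[0,0,-1,0,0,0,60,0,0,-1,0,0,0,60,0,0,-1,0,0,0,60,0,0,-1,0,0,0,60,0,0,-1,0,0,0,60,0,0,-1,0,0,0,60,0,0,-1,0,0,0,60,0,0,-1,0,0,0,60,0,0,-1,0,0,0,60,0,0,-1,0,0,0,60,0,0,-1,0,0,0,60,0,0,-1,0,0,0,60]'

```text
clock: 10.55
position: [0.4499, -0.1692, 0.1345]
ee_rot: [3.087, 0.583, -0.001]
force: [-0.5, 0.1, 0.1]
width: 0.651
gripper_force: 0.0
```

Run:
```python
from h import *
s=sensors.observe(); print(s["joints"],s["position"],s["ee_rot"])
im,C=snap("wrist","w4"); np.savez("w4.npz",K=C[0],R=C[1],t=C[2])
t=cv2.imwrite("pics/t4.png",optics.get_image("top"))
cv2.imwrite("pics/w4v.png",np.hstack([im[:,:],cv2.imread("pics/t4.png")[130:290,230:450].repeat(2,0)[:420:,:220]]))
```

```text
[-0.46767183  0.48495579  0.9895312   2.10162522 -0.55052104  0.8387225
 -0.34336789] [ 0.44985138 -0.16919589  0.13450986] [ 3.08685060e+00  5.83250558e-01 -1.18010406e-03]Traceback (most recent call last):
  File "<stdin>", line 5, in <module>
    return _nx.concatenate(arrs, 1, dtype=dtype, casting=casting)
           ~~~~~~~~~~~~~~~^^^^^^^^^^^^^^^^^^^^^^^^^^^^^^^^^^^^^^^
ValueError: all the input array dimensions except for the concatenation axis must match exactly, but along dimension 0, the array at index 0 has size 420 and the array at index 1 has size 320
```

View pics/w4.png

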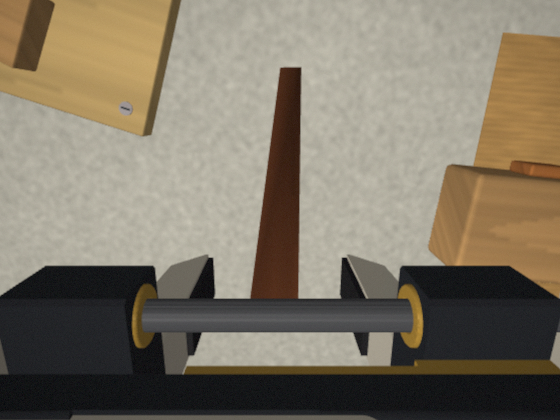

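The wedge stands upright between the open fingers: thin end at (290,68), straight face along x≈300. Measuring it.

Run:
```python
from h import *
np.set_printoptions(precision=4,suppress=True)
w,C=load("w4")
for n,a,b in(("straight",(301,72),(299,255)),("slope",(280,72),(255,260)),("end",(280,68),(301,68))):
    r=edge(w,a,b,5); P=onplane(np.array(r[:2]),.05,C)[:,:2]; v=P[1]-P[0]; print(n,np.round(r[0],1),np.round(r[1],1),r[2],P.ravel(),np.degrees(np.arctan2(v[1],v[0])))
from scipy.spatial.transform import Rotation as Ro
R=Ro.from_rotvec(sensors.observe()["ee_rot"]).as_matrix(); print("tool y",np.degrees(np.arctan2(R[1,1],R[0,1])),R[:,2])
```

```text
straight [300.7  72. ] [298.2 255. ] 0.2684281 [ 0.5439 -0.147   0.4391 -0.1885] -158.409568268698
slope [279.4  71.9] [254.9 260. ] 0.16458754 [ 0.5394 -0.1356  0.4253 -0.1631] -166.44823565072488
end [280.1  66.3] [301.   67.4] 0.32278597 [ 0.5424 -0.1349  0.5462 -0.1462] -71.56714687061144
tool y -68.45946659297405 [-0.0004 -0.0001 -1.    ]
```

>>> arm_command --deltas '[0,0,0,0,0,-0.05,60,0,0,0,0,0,-0.09,60,0,0,0,0,0,-0.101,60,0,0,0,0,0,-0.101,60,0,0,0,0,0,-0.101,15,0,0,0,0,0,-0.101,15,0,0,0,0,0,-0.101,15,0,0,0,0,0,-0.101,15,0,0,0,0,0,-0.101,15,0,0,0,0,0,-0.101,15,0,0,0,0,0,-0.06,15,0,0,0,0,0,-0.01,15,0,0,0,0,0,0.026,15]' --force 25

```text
clock: 11.95
position: [0.4497, -0.1699, 0.1628]
ee_rot: [3.087, 0.58, -0.0]
force: [1.6, 0.1, -2.2]
width: 0.29
gripper_force: 24.7
```

>>> arm_command --deltas '[0,0,0.8,0.01,0.015,0,15,0,0,0.8,0.02,0.03,0,15,0,0,0.8,0.03,0.05,0,15,0,0,0.8,0.05,0.075,0,15,0,0,0.8,0.07,0.1,0,15,0,0,0.8,0.093,0.148,0,15,0,0,0.8,0.093,0.148,0,15,0,0,0.8,0.093,0.148,0,15,0,0,0.8,0.093,0.148,0,15,0,0,0.8,0.093,0.148,-0.02,15,0,0,0.8,0.093,0.148,-0.04,15,0,0,0.8,0.093,0.148,-0.05,15,0,0,0.8,0.093,0.148,-0.05,15]'

```text
clock: 13.25
position: [0.5419, -0.0213, 0.1095]
ee_rot: [-2.155, -2.283, 0.003]
force: [-0.4, -0.5, -0.3]
width: 0.288
gripper_force: 24.7
```

Run:
```python
from h import *
s=sensors.observe(); print(s["joints"],s["position"],s["ee_rot"],s["width"])
im,C=snap("wrist","w5"); np.savez("w5.npz",K=C[0],R=C[1],t=C[2])
```

```text
[-0.48643657  0.51099671  0.59637822  1.96151132 -0.39664073  0.78903292
  0.39377376] [ 0.54188153 -0.02128727  0.10953901] [-2.15502258 -2.28347537  0.00349588] 0.28791440143026265
```

View pics/w5.png

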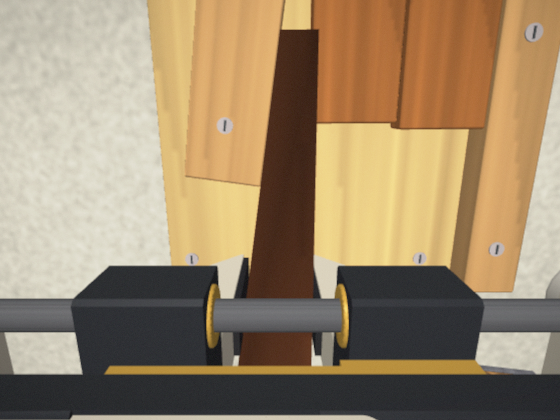

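The held wedge's straight edge runs (318,30)-(313,300) and its thin end is at (280..318,30). The slat edge (313,0)-(317,122) and the cleat's face edge (283,10)-(261,184) are both clear. Comparing them in world coordinates.

Run:
```python
from h import *
np.set_printoptions(precision=4,suppress=True)
w,C=load("w5"); tz=.1095-.0335
L={}
for n,a,b,z,h in(("straight",(318,34),(315,235),tz+.05,4),("slope",(280,34),(255,220),tz+.05,4),("end",(281,30),(318,30),tz+.05,4),("slatend",(322,122),(390,122),.04-.002,4),("cleat",(268,130),(261,183),.04,4),("cleatend",(187,176),(260,185),.04,4),("slattop",(313,2),(312,27),.038,3),("fence",(470,292),(500,60),.04,4)):
    r=edge(w,a,b,h); P=onplane(np.array(r[:2]),z,C)[:,:2]; v=P[1]-P[0]; L[n]=P
    print(n,np.round(r[0],1),np.round(r[1],1),"%.2f"%r[2],P.ravel(),np.degrees(np.arctan2(v[1],v[0])))
print("slat corner",onplane([(317,122)],.038,C), "cleat corner",onplane([(261,185)],.04,C))
```

```text
straight [318.2  34. ] [314.1 235. ] 0.29 [0.5478 0.0763 0.5522 0.0114] -86.18029848983815
slope [278.6  33.8] [255.9 220.1] 0.21 [0.5357 0.0756 0.5313 0.0157] -94.27712114590213
end [281.   29.4] [318.   28.9] 0.11 [0.5364 0.0769 0.5477 0.0777] 3.9765404417118035
slatend [322.  122.2] [390.  122.3] 0.00 [0.5618 0.0487 0.5998 0.0509] 3.3203678317038965
cleat [266.7 129.8] [260.3 182.9] 0.18 [0.5311 0.0429 0.5289 0.0126] -94.14622338438899
cleatend [186.9 176.9] [259.8 186.8] 0.14 [0.4863 0.0137 0.5287 0.0103] -4.538230187652163
slattop [310.6   2. ] [310.7  27. ] 0.08 [0.5504 0.1081 0.5514 0.0965] -85.01215145737585
fence [466.2 291.5] [496.   59.5] 0.07 [ 0.6622 -0.0494  0.6507  0.0862] 94.85943440538834
slat corner [[0.559  0.0487 0.038 ]] cleat corner [[0.5293 0.0114 0.04  ]]
```

Centred within about 1 mm: 4.7 mm of clearance to the slat, 2.5 mm to the cleat. Nudging +1 mm and lowering.

>>> arm_command --deltas '[0,0,0,0.001,0,-0.02,15,0,0,0,0.001,0,-0.04,15,0,0,0,0.001,0,-0.05,15,0,0,0,0.001,0,-0.055,15,0,0,0,0.001,0,-0.057,15,0,0,0,0.001,0,-0.057,15,0,0,0,0.001,0,-0.057,15]'

```text
clock: 14.0
position: [0.5445, -0.0214, 0.0544]
ee_rot: [2.156, 2.284, 0.001]
force: [-0.3, -0.4, -2.7]
width: 0.293
gripper_force: 24.7
```

>>> arm_command --deltas '[0,0,0,-0.001,0,-0.002,15,0,0,0,-0.001,0,-0.003,15,0,0,0,-0.001,0,-0.003,15,0,0,0,-0.001,0,-0.003,40,0,0,0,-0.001,0,-0.003,40,0,0,0,-0.001,0,-0.003,40,0,0,0,-0.001,0,-0.003,40,0,0,0,-0.001,0,0.03,40,0,0,0,-0.001,0,0.07,40,0,0,0,-0.001,0,0.12,40,0,0,0,-0.001,0,0.12,40]'

```text
clock: 15.1
position: [0.5463, -0.0221, 0.1793]
ee_rot: [2.153, 2.28, 0.01]
force: [1.5, -0.3, 0.1]
width: 0.432
gripper_force: 0.0
```

Run:
```python
from h import *
np.set_printoptions(precision=4,suppress=True)
s=sensors.observe(); print(s["joints"],s["position"],s["ee_rot"],s["width"])
im,C=snap("wrist","w6"); np.savez("w6.npz",K=C[0],R=C[1],t=C[2])
cv2.imwrite("pics/t6.png",optics.get_image("top"))
```

```text
[-0.5432  0.4203  0.6652  1.8955 -0.3226  0.9245  0.3319] [ 0.5463 -0.0221  0.1793] [2.1528 2.2797 0.0104] 0.43241844308972965
```

View pics/w6.png

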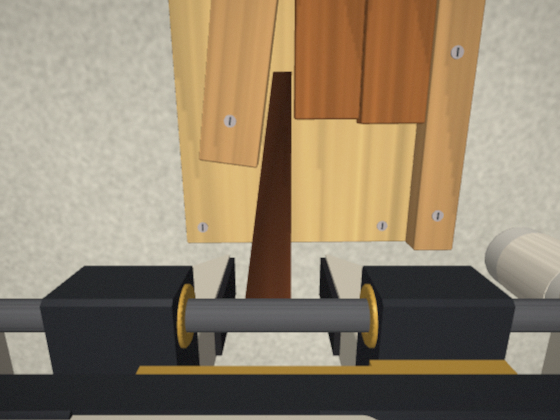

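The wedge stands loose in the gap: tip at (283,73), with clear strips on both sides and nothing touching it. Now to the mallet.

>>> arm_command --deltas '[0,0,0,0,-0.02,0.04,70,0,0,-0.892,-0.01,-0.06,0.08,70,0,0,-0.892,-0.02,-0.1,0.1,70,0,0,-0.892,-0.04,-0.14,0.1,70,0,0,-0.892,-0.05,-0.18,0.1,70,0,0,-0.892,-0.06,-0.22,0.1,70,0,0,-0.892,-0.07,-0.25,0.1,70,0,0,-0.892,-0.08,-0.28,0.1,70,0,0,-0.892,-0.086,-0.31,0.1,70,0,0,-0.892,-0.086,-0.328,0.1,70,0,0,-0.892,-0.086,-0.328,0.1,70,0,0,-0.892,-0.086,-0.328,0.1,70,0,0,-0.892,-0.086,-0.328,0.1,70]'

```text
clock: 16.5
position: [0.4568, -0.3487, 0.2726]
ee_rot: [-3.12, -0.36, 0.003]
force: [0.0, 0.2, 0.2]
width: 0.763
gripper_force: 0.0
```

Run:
```python
from h import *
np.set_printoptions(precision=4,suppress=True)
s=sensors.observe(); print(s["joints"],s["position"],s["ee_rot"],s["width"])
im,C=snap("wrist","w7"); np.savez("w7.npz",K=C[0],R=C[1],t=C[2])
```

```text
[-0.1685  0.4952  1.0969  1.7146 -0.4653  1.2247 -0.297 ] [ 0.4568 -0.3487  0.2726] [-3.1198 -0.36    0.0027] 0.7629257001464981
```

View pics/w7.png

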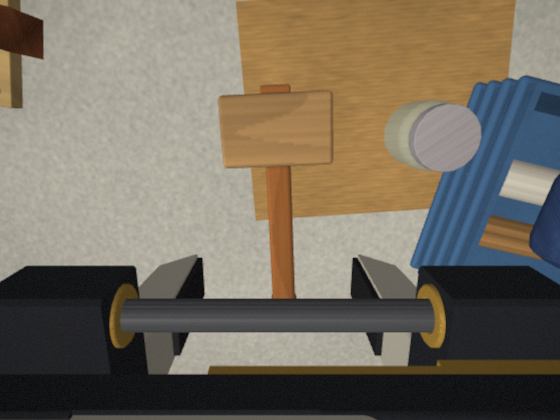

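The mallet head spans (220,92)-(331,167), and the handle runs from (280,167) down to (285,298). The screw jar is at (433,135), right of the head. Measuring.

Run:
```python
from h import *
np.set_printoptions(precision=4,suppress=True)
w,C=load("w7"); t=cv2.imread("pics/t6.png"); T=cal("top")
L={}
for n,a,b,z in(("left",(220,98),(223,163),.05),("front",(224,94),(328,92),.05),("back",(228,167),(262,166),.05),("back2",(296,165),(328,163),.05),("right",(331,96),(331,160),.05),("hl",(267,170),(273,292),.036),("hr",(291,170),(296,292),.036)):
    r=edge(w,a,b,4); P=onplane(np.array(r[:2]),z,C)[:,:2]; v=P[1]-P[0]
    print(n,np.round(r[0],1),np.round(r[1],1),"%.2f"%r[2],P.ravel(),np.degrees(np.arctan2(v[1],v[0])))
print("corners",onplane([(219.5,98),(331,92),(331,164),(223,167)],.05,C))
def cs(im,p,k): return cv2.cornerSubPix(cv2.cvtColor(im,cv2.COLOR_BGR2GRAY),np.float32(p).reshape(-1,1,2),(k,k),(-1,-1),(3,30,.01))[:,0]
A=cs(w,[(331,92),(331,163),(223,167)],4)
print(A); G=proj(np.c_[onplane(A,.05,C)],T); B=cs(t,G,3); print(G,B,tri(A,C,B,T))
print("jar",onplane([(446,137)],.085,C),onplane([(480,137)],.085,C))
print("tip loose", [onplane([p],.068,load("w6")[1])[0] for p in((275,72),(292,72))])
```

```text
left [217.4  98.2] [223. 163.] 0.24 [ 0.5277 -0.274   0.4688 -0.2906] -164.2683568716606
front [224.   94.6] [328.   91.1] 0.78 [ 0.5323 -0.2795  0.5577 -0.3742] -75.0122635721626
back [228.4 169.4] [261.7 164. ] 0.44 [ 0.4638 -0.297   0.4766 -0.3282] -67.64709217388808
back2 [295.9 163.5] [327.9 161.5] 0.27 [ 0.4848 -0.3612  0.494  -0.3916] -73.25477342014638
right [330.7  96. ] [334.2 159.8] 1.06 [ 0.5541 -0.3778  0.497  -0.3972] -161.22791408363648
hl [265.1 170.1] [272.3 292. ] 0.21 [ 0.4692 -0.3329  0.3346 -0.3715] -163.9873361907775
hr [290.6 170. ] [294.1 292.1] 0.22 [ 0.4754 -0.3586  0.3403 -0.3958] -164.61896962992054
corners [[ 0.5284 -0.2759  0.05  ]
 [ 0.5576 -0.3771  0.05  ]
 [ 0.4923 -0.3953  0.05  ]
 [ 0.4649 -0.2914  0.05  ]]
[[329.4741  90.1181]
 [330.4217 163.0001]
 [224.3218 167.6049]]
[[390.0348 198.136 ]
 [396.8762 218.6397]
 [365.1467 227.9999]] [[389.5024 197.7044]
 [396.5309 218.2638]
 [363.305  229.0104]] [[ 0.5605 -0.3761  0.0413  0.0018]
 [ 0.4938 -0.3934  0.0525  0.0015]
 [ 0.4619 -0.2906  0.0323  0.0009]]
jar [[ 0.5417 -0.4812  0.085 ]] [[ 0.5485 -0.5103  0.085 ]]
tip loose [array([0.5392, 0.0768, 0.068 ]), array([0.5502, 0.0774, 0.068 ])]
```

>>> arm_command --deltas '[0,0,0.028,0.003,-0.0005,-0.05,70,0,0,0.028,0.003,-0.0005,-0.1,70,0,0,0.028,0.003,-0.0005,-0.15,70,0,0,0.028,0.003,-0.0005,-0.2,70,0,0,0.028,0.003,-0.0005,-0.23,70,0,0,0.028,0.003,-0.0005,-0.244,70,0,0,0.028,0.003,-0.0005,-0.246,70,0,0,0.028,0.003,-0.0005,-0.246,70,0,0,0.028,0.003,-0.0005,-0.246,15,0,0,0.028,0.003,-0.0005,-0.246,15,0,0,0.028,0.003,-0.0005,-0.246,15,0,0,0.028,0.003,-0.0005,-0.246,15,0,0,0.028,0.003,-0.0005,-0.246,15,0,0,0.028,0.003,-0.0005,-0.246,15,0,0,0.028,0.003,-0.0005,-0.246,15]' --force 55

```text
clock: 18.05
position: [0.46, -0.3497, 0.0278]
ee_rot: [-3.112, -0.425, -0.0]
force: [-1.2, -0.0, 2.1]
width: 0.278
gripper_force: 55.0
```

>>> arm_command --deltas '[0,0,0,0,0,0.03,15,0,0,-0.06,0,0.01,0.06,15,0,0,-0.1345,0.01,0.04,0.06,15,0,0,-0.1345,0.02,0.08,0.06,15,0,0,-0.1345,0.03,0.11,0.06,15,0,0,-0.1345,0.0445,0.14,0.06,15,0,0,-0.1345,0.0445,0.165,0.06,15,0,0,-0.1345,0.0445,0.175,0.04,15,0,0,-0.1345,0.0445,0.175,0.026,15,0,0,-0.1345,0.0445,0.175,0.026,15,0,0,-0.1345,0.0445,0.175,0.026,15,0,0,-0.1345,0.0445,0.175,0.026,15]'

```text
clock: 19.25
position: [0.5045, -0.1763, 0.0543]
ee_rot: [3.139, 0.092, 0.001]
force: [-0.9, 0.7, -3.1]
width: 0.277
gripper_force: 55.0
```

Run:
```python
from h import *
np.set_printoptions(precision=4,suppress=True)
s=sensors.observe(); print(s["joints"],s["position"],s["ee_rot"],s["width"],s["force"])
im,C=snap("wrist","w8"); np.savez("w8.npz",K=C[0],R=C[1],t=C[2])
```

```text
[-0.3837  0.7163  0.9281  2.0385 -0.8147  0.8064 -0.4746] [ 0.5045 -0.1763  0.0543] [3.1393 0.0916 0.001 ] 0.2773477716381057 [-0.8967  0.7441 -3.11  ]
```

View pics/w8.png

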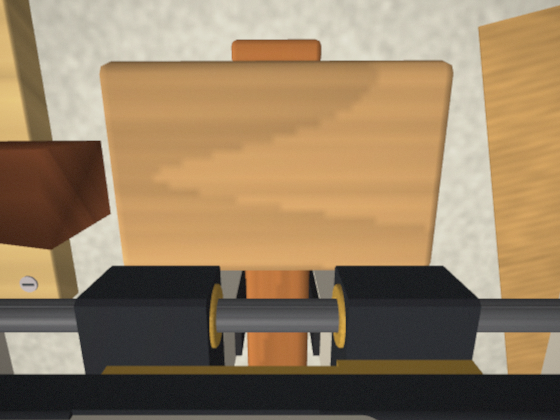

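Run:
```python
from h import *
np.set_printoptions(precision=4,suppress=True)
w,C=load("w8")
print("foot",onplane([(100,141),(110,213)],.018,C),"top?",onplane([(50,248)],.068,C), onplane([(100,141),(110,213)],.068,C))
print("mallet top corners",onplane([(101,66),(123,266),(452,66),(431,266)],.0793,C))
```

```text
foot [[ 0.56   -0.0895  0.018 ]
 [ 0.5247 -0.0918  0.018 ]] top? [[ 0.525  -0.0918  0.068 ]] [[ 0.565  -0.1131  0.068 ]
 [ 0.5397 -0.1148  0.068 ]]
mallet top corners [[ 0.5877 -0.1204  0.0793]
 [ 0.5246 -0.1231  0.0793]
 [ 0.5937 -0.2227  0.0793]
 [ 0.5307 -0.2276  0.0793]]
```

>>> arm_command --deltas '[0,0,0,-0.001,0.015,0,15,0,0,0,-0.0015,0.024,0,15,0,0,0,-0.002,0.03,0,15,0,0,0,-0.002,0.036,0,15,0,0,0,-0.0025,0.042,0,15,0,0,0,-0.003,0.048,0,15,0,0,0,-0.0035,0.054,0,15,0,0,0,-0.004,0.06,0,15,0,0,0,-0.004,0.065,0,15,0,0,0,-0.004,0.065,0,15]'

```text
clock: 20.3
position: [0.5009, -0.1092, 0.0538]
ee_rot: [3.14, 0.096, 0.001]
force: [0.8, -1.2, -2.0]
width: 0.278
gripper_force: 55.0
```

>>> arm_command --deltas '[0,0,0,0,0.004,0,15,0,0,0,-0.0005,0.008,0,15,0,0,0,-0.0005,0.011,0,15,0,0,0,-0.001,0.013,0,15,0,0,0,-0.001,0.015,0,15,0,0,0,-0.001,0.015,0,15]'

```text
clock: 20.9
position: [0.5006, -0.0957, 0.0542]
ee_rot: [3.138, 0.093, 0.004]
force: [4.8, -5.7, -2.6]
width: 0.278
gripper_force: 55.1
```

>>> arm_command --deltas '[0,0,0,0,0.001,0,15,0,0,0,0,0.002,0,15,0,0,0,0,0.003,0,15,0,0,0,0,0.003,0,15]'

```text
clock: 21.3
position: [0.5008, -0.093, 0.0542]
ee_rot: [3.138, 0.092, 0.004]
force: [4.1, -4.8, -2.8]
width: 0.28
gripper_force: 55.1
```

>>> arm_command --deltas '[0,0,0,0,0.001,0,15,0,0,0,0,0.002,0,15,0,0,0,0,0.003,0,15,0,0,0,0,0.004,0,15,0,0,0,0,0.004,0,15]'

```text
clock: 21.8
position: [0.501, -0.0898, 0.0544]
ee_rot: [3.137, 0.091, 0.005]
force: [5.8, -7.4, -3.1]
width: 0.279
gripper_force: 55.1
```

>>> arm_command --deltas '[0,0,0,0,0.001,0,15,0,0,0,0,0.002,0,15,0,0,0,0,0.003,0,15,0,0,0,0,0.003,0,15]'

```text
clock: 22.2
position: [0.5013, -0.0873, 0.0546]
ee_rot: [3.136, 0.091, 0.006]
force: [5.7, -9.6, -2.7]
width: 0.278
gripper_force: 55.1
```

>>> arm_command --deltas '[0,0,0,0,0.001,0,15,0,0,0,0,0.002,0,15,0,0,0,0,0.002,0,15]'

```text
clock: 22.5
position: [0.5014, -0.0858, 0.0547]
ee_rot: [3.135, 0.09, 0.007]
force: [6.1, -10.8, -3.1]
width: 0.282
gripper_force: 55.1
```

>>> arm_command --deltas '[0,0,0,0,0.001,0,15,0,0,0,0,0.002,0,15,0,0,0,0,0.003,0,15,0,0,0,0,0.004,0,15,0,0,0,0,0.004,0,15]'

```text
clock: 23.0
position: [0.5017, -0.0828, 0.0549]
ee_rot: [3.134, 0.088, 0.008]
force: [6.1, -14.0, -2.3]
width: 0.278
gripper_force: 55.2
```

Run:
```python
from h import *
np.set_printoptions(precision=4,suppress=True)
im,C=snap("wrist","w9"); np.savez("w9.npz",K=C[0],R=C[1],t=C[2]); t=optics.get_image("top"); cv2.imwrite("pics/t9.png",t)
a=cv2.resize(t[140:260,180:320],None,fx=3,fy=3,interpolation=cv2.INTER_CUBIC); b=im[:300:]; b=cv2.resize(b,None,fx=.68,fy=.68)
o=np.zeros((360,800,3),np.uint8); o[:a.shape[0],:a.shape[1]]=a; o[:b.shape[0],420:420+b.shape[1]]=b[:,:380]; cv2.imwrite("pics/v9.png",o)
```

```text
(no output)
```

View pics/v9.png

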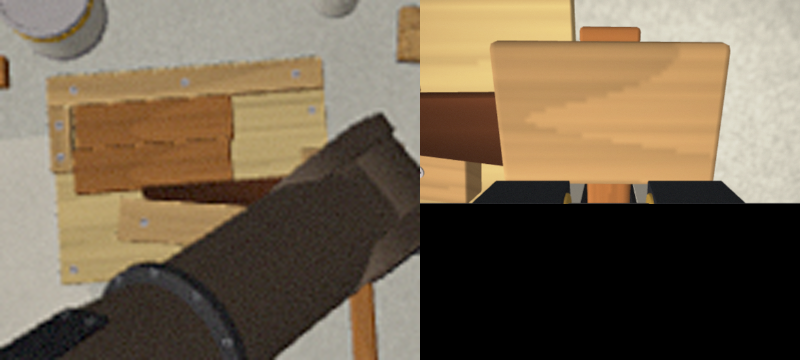

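The wedge sits in the gap, and both slats look closed up on each other and the fence. The mallet face is square on the wedge head. Pressing on to about 20 N.

>>> arm_command --deltas '[0,0,0,0,0.001,0,15,0,0,0,0,0.002,0,15,0,0,0,0,0.003,0,15,0,0,0,0,0.004,0,15,0,0,0,0,0.004,0,15]'

```text
clock: 23.6
position: [0.5015, -0.0815, 0.0553]
ee_rot: [3.13, 0.084, 0.009]
force: [4.5, -22.8, -1.3]
width: 0.276
gripper_force: 55.3
```

>>> arm_command --deltas '[0,0,0,0,0.001,0,15,0,0,0,0,0.002,0,15,0,0,0,0,0.003,0,15,0,0,0,0,0.003,0,15]'

```text
clock: 24.0
position: [0.5013, -0.0803, 0.0555]
ee_rot: [3.128, 0.081, 0.01]
force: [2.3, -27.8, 0.2]
width: 0.28
gripper_force: 55.4
```

Driven to 28 N with stiff resistance. Backing off to check the lock.

>>> arm_command --deltas '[0,0,0,0,-0.008,0,15,0,0,0,0.001,-0.02,0,15,0,0,0,0.003,-0.05,0,15,0,0,0,0.005,-0.09,0,15,0,0,0,0.005,-0.12,0.01,15,0,0,0,0.005,-0.12,0.01,15,0,0,0,0.005,-0.12,0.01,15,0,0,0,0.005,-0.12,0.01,15]'

```text
clock: 24.8
position: [0.5041, -0.1902, 0.0631]
ee_rot: [-3.138, -0.097, 0.002]
force: [-0.4, 0.2, -3.0]
width: 0.277
gripper_force: 55.0
```

Run:
```python
from h import *
np.set_printoptions(precision=4,suppress=True)
s=sensors.observe(); print(s["position"],s["ee_rot"],s["force"])
im,C=snap("wrist","w10"); np.savez("w10.npz",K=C[0],R=C[1],t=C[2]); t=optics.get_image("top"); cv2.imwrite("pics/t10.png",t)
a=cv2.resize(t[140:260,180:320],None,fx=3,fy=3,interpolation=cv2.INTER_CUBIC); b=im[:300:]; b=cv2.resize(b,None,fx=.68,fy=.68)
o=np.zeros((360,800,3),np.uint8); o[:a.shape[0],:a.shape[1]]=a; o[:b.shape[0],420:420+b.shape[1]]=b[:,:380]; cv2.imwrite("pics/v10.png",o)
```

```text
[ 0.5041 -0.1902  0.0631] [-3.1381 -0.0969  0.002 ] [-0.3927  0.1717 -3.0163]
```

View pics/v10.png

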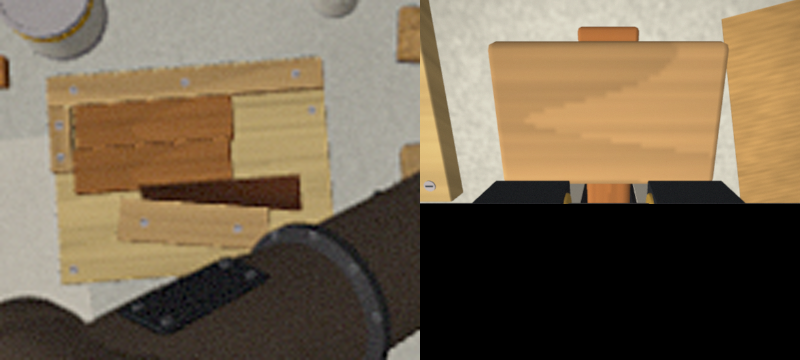

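The wedge is in place and the joint is closed. One confirming tap, to test that it held.

>>> arm_command --deltas '[0,0,0,-0.002,0.04,-0.01,15,0,0,0,-0.004,0.08,-0.01,15,0,0,0,-0.005,0.1,-0.01,15,0,0,0,-0.005,0.106,-0.01,15,0,0,0,-0.005,0.11,-0.01,15,0,0,0,-0.005,0.113,-0.01,15,0,0,0,-0.005,0.115,-0.01,15,0,0,0,-0.005,0.115,-0.01,15]'

```text
clock: 25.7
position: [0.4987, -0.0806, 0.0541]
ee_rot: [3.136, 0.088, 0.0]
force: [-4.1, -9.1, -3.2]
width: 0.277
gripper_force: 55.0
```

>>> arm_command --deltas '[0,0,0,0,0.001,0,15,0,0,0,0,0.002,0,15,0,0,0,0,0.003,0,15,0,0,0,0,0.004,0,15,0,0,0,0,0.004,0,15]'

```text
clock: 26.2
position: [0.4983, -0.0801, 0.0545]
ee_rot: [3.132, 0.083, 0.001]
force: [-6.8, -19.8, -2.8]
width: 0.282
gripper_force: 55.0
```

>>> arm_command --deltas '[0,0,0,0,0.001,0,15,0,0,0,0,0.002,0,15,0,0,0,0,0.003,0,15,0,0,0,0,0.003,0,15]'

```text
clock: 26.6
position: [0.498, -0.0797, 0.0547]
ee_rot: [3.128, 0.078, 0.002]
force: [-8.0, -27.6, -3.1]
width: 0.274
gripper_force: 55.1
```

Stiff and unmoved: locked. Laying the mallet down on clear table.

>>> arm_command --deltas '[0,0,0,0,-0.012,0,15,0,0,0,0.003,-0.05,0,15,0,0,0,0.005,-0.09,0,15,0,0,0,0.005,-0.135,0,15,0,0,0,0.005,-0.14,0,15,0,0,0,0.005,-0.14,-0.01,15,0,0,0,0.005,-0.14,-0.018,15,0,0,0,0.005,-0.14,-0.022,15,0,0,0,0.005,-0.14,-0.024,15,0,0,0,0.005,-0.14,-0.025,15,0,0,0,0.005,-0.14,-0.025,15]'

```text
clock: 27.7
position: [0.5046, -0.2093, 0.0287]
ee_rot: [-3.14, -0.096, 0.0]
force: [-0.5, 0.3, -2.7]
width: 0.282
gripper_force: 55.0
```

>>> arm_command --deltas '[0,0,0,0,0,-0.0015,15,0,0,0,0,0,-0.0015,15,0,0,0,0,0,-0.0015,60,0,0,0,0,0,-0.0015,60,0,0,0,0,0,-0.0015,60,0,0,0,0,0,-0.0015,60,0,0,0,0,0,0.03,60,0,0,0,0,0,0.08,60,0,0,0,0,0,0.13,60,0,0,0,0,0,0.18,60,0,0,0,-0.05,-0.03,0.23,60,0,0,0,-0.1,-0.05,0.23,60,0,0,0,-0.1,-0.05,0.23,60,0,0,0,-0.1,-0.05,0.23,60,0,0,0,-0.1,-0.05,0.23,60,0,0,0,-0.1,-0.05,0.23,60]'

```text
clock: 29.3
position: [0.4054, -0.2591, 0.2584]
ee_rot: [-3.14, -0.097, 0.0]
force: [1.2, -0.1, 0.3]
width: 0.651
gripper_force: 0.0
```

Run:
```python
from h import *
np.set_printoptions(precision=4,suppress=True)
im,C=snap("wrist","w11"); np.savez("w11.npz",K=C[0],R=C[1],t=C[2]); s=optics.get_image("scene"); cv2.imwrite("pics/s11.png",s); T=cal("scene")
t=optics.get_image("top"); cv2.imwrite("pics/t11.png",t); TC=cal("top")
hsv=cv2.cvtColor(t,cv2.COLOR_BGR2HSV)
# wedge in top view
for f in ("t10","t11"):
    h=cv2.cvtColor(cv2.imread(f"pics/{f}.png"),cv2.COLOR_BGR2HSV); m=((h[...,2]<75)&(h[...,1]>150)).astype(np.uint8); m[:185]=0;m[225:]=0;m[:,:215]=0;m[:,300:]=0
    c=max(cv2.findContours(m,0,1)[0],key=cv2.contourArea); x,y,w,hh=cv2.boundingRect(c); print(f,(x,y,w,hh),onplane([(x,y+3),(x+w,y+6)],.068,TC)[:,:2])
m=((hsv[...,1]>90)&(hsv[...,2]>90)).astype(np.uint8); m[:, :305]=0; m[:180]=0; m[:,352:]=0; m[290:]=0
c=max(cv2.findContours(m,0,1)[0],key=cv2.contourArea); print("mallet blob",cv2.boundingRect(c),cv2.contourArea(c))
for p,q in(((0.5589,-.154),(.5589,-.264)),): print(proj([(*p,.05),(*q,.05)],C))
```

```text
t10 (227, 200, 53, 10) [[ 0.5472  0.1422]
 [ 0.5359 -0.0241]]
t11 (227, 199, 53, 11) [[ 0.5504  0.1422]
 [ 0.539  -0.0242]]
mallet blob (319, 186, 33, 51) 842.5
[[164.9191   7.418 ]
 [293.4198  16.2857]]
```

Run:
```python
from h import *
print(arm.sign_off())
```

```text
the job is handed in; nothing more can be done
None
```

I handed the job in at about 29.5 s. The wedge is locked at about 28 N of drive with the slats closed up on each other and the fence, the mallet is laid down on the table, and I touched none of the other things. The sign-off returned no verdict.

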